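# Flip the crate status tags at the tin check-weighing station

## Robot

A 6-joint arm with a two-finger parallel gripper is mounted at the origin on the work surface. World frame = base frame: x ahead of the robot, y to its left, z up, the work surface at z = 0. Lengths are in m, angles in rad, forces in N, time in s.
With the tool pointing down it reaches from about 0.3 to 0.775 m from the base axis. Payload 14.6 kg.
Tool frame: the origin (TCP) lies on the mounting face of the last link; the fingertips stand 199 mm ahead of it and the grasp point (between the pads) lies r.hold_point_z ahead of it (r.hold_point_z is the distance from the TCP to the grasp point, in m); x points along the fingers, y is the direction in which the jaws open and shut, and the axes are right-handed (so a half turn about x gives the same grasp; the last joint's range is limited). The gripper opens to 94 mm and grips with 3 to 60 N. Pads are 16 mm wide; open, the fingers measure 119 mm over their backs; the gripper's body (75 mm by 177 mm) begins 78 mm behind the grasp point.
Start: joints at [-0.067, 0.3, 1.521, -0, 1.321, -0.067], TCP at [0.55, -0, 0.405] pointing down, gripper open.
Joint ranges: [-3.03, 3.03], [-0.79, 2.21], [0.23, 2.52], [-1.04, 4.18], [0, 3.07], [-2.55, 2.55]. Speed limits (rad/s): [2.22, 2.22, 2.57, 3.14, 3.14, 3.14].

## Interface

Orientations are given as a rotation vector (axis times angle).
In Python, from cell import r gives the robot as it stands.
- The arm moves only by the tool jog_arm, never from a script. Its argument "moves" is a list of rows, each an object of numbers: "jaw": the gripper's target within -1 to 1 (shut at 1, half-way at 0, fully open at -1); "dx", "dy", "dz": the shift along the world's x, y, z in mm; "roll": the turn about the world's z in degrees. In form: [{"jaw": .., "dx": .., "dy": .., "dz": .., "roll": ..}, ...]. A call has 1 to 8 rows; each row is the pose to reach, as a shift and turn from the pose commanded when the call began; what a row does not reach only later rows make up. A row lasts 1/12 s, in which the tool goes at most 41.7 mm and 7.16 degrees, less where a joint would pass 70% of its speed; a pose out of reach is approached as far as the arm can. A call with a gripper value outside its range is refused whole. The fingers move at their own pace and stop on an object; the grip force is fixed at half the most. Time passes only in rows, so rows that repeat a pose let the fingers close. It gives the time, the measured TCP pose, the force and the opening at its end, in the units of the state.
- r.sense(): the state, without advancing time (a new reading comes with each control period).
- r.grab_frame(name): name is "scene" or "side" or "wrist"; returns a dict with "color" (420x560x3 uint8, red, green, blue), "fx", "fy", "cx", "cy" (pixels), "k1" (the pictures are not rectified: a ray, as slopes to the right and down, at radius r is drawn at 1 + k1 r^2 times it, then the intrinsics apply), "cam_to_world" (4x4, takes a point from camera to world coordinates). Camera axes: x right, y down, z forward; pixel columns grow to the right and rows downward; lengths in m; the calibration is good to about 2 mm. A picture is of the moment at which its call begins. There is no depth.
- r.job_done(): hands the job in, once; it reports no verdict.
The state is a dict: "clock": time; "joint_pos": joint angles; "dq": joint speeds; "joint_torque": joint torques, N m; "position": TCP position; "eef_rot": TCP orientation; "wrist_force": force on the tool from outside, world axes, zero at the start; "ft_torque": the same for the moment, N m; "opening": finger opening in m.
Only numpy, scipy, OpenCV 4.12 (cv2) and the standard library are available. Lean on these libraries where they do the work, as an engineer would, in place of code of your own. Each camera call takes 0.05 s, during which the arm holds its last target.

## Task

Each crate of tins has a flip tag in front of it, on the robot's side. Push the tags over with a fingertip so that only the crates that are full (three tins) show a green face upwards and any crate that is not full shows red, and leave every tag lying fully over to its side. Nothing is to be picked up: leave the tins and everything else on the table where they are.

Things in the scene. Friction and masses are not known exactly. Their poses are not given: they have to be found in the camera images.
- board: White base strip, 120 (x) x 520 (y) x 10 mm high, fixed. Origin: centre of its underside, on the work surface. x axis from the robot towards the crates; y axis along the row of three tag stands, to the left. Each tag swings freely, a push well under 1 N moves it (about 40 g, lightly damped), and past upright it falls over by its own weight to that side's rest.
- stand_1: Fixed tag stand, 96 (x) x 62 (y) mm, one of three 160 mm apart along the board, in any order. Origin: centre of its underside, 10 mm above the work surface; axes as the board's. Hinge pin along x, 36 mm above the origin, on posts at x = +-40 mm to 44 mm high. Black rests at y = +-22 mm, 50 mm long in x, up to 46 mm high. Its crate is the one straight behind it, about 165 mm along +x.
- tag_1 (a joint): Flip tag on stand_1, rad: 0 = leans to -y (right), 35 degrees above level, RED face up; 1.92 = leans to +y (left), 35 degrees above level, GREEN face up; 0.96 = upright. Plate 64 mm along the hinge, 50 mm from hinge to free edge, 5 mm thick, black rounded lip 8 mm thick on the free edge; at rest the lip is 41 mm to one side of the hinge pin and 29 mm above it.
- stand_2: Fixed tag stand, 96 (x) x 62 (y) mm, one of three 160 mm apart along the board, in any order. Origin: centre of its underside, 10 mm above the work surface; axes as the board's. Hinge pin along x, 36 mm above the origin, on posts at x = +-40 mm to 44 mm high. Black rests at y = +-22 mm, 50 mm long in x, up to 46 mm high. Its crate is the one straight behind it, about 165 mm along +x.
- tag_2 (a joint): Flip tag on stand_2, rad: 0 = leans to -y (right), 35 degrees above level, RED face up; 1.92 = leans to +y (left), 35 degrees above level, GREEN face up; 0.96 = upright. Plate 64 mm along the hinge, 50 mm from hinge to free edge, 5 mm thick, black rounded lip 8 mm thick on the free edge; at rest the lip is 41 mm to one side of the hinge pin and 29 mm above it.
- stand_3: Fixed tag stand, 96 (x) x 62 (y) mm, one of three 160 mm apart along the board, in any order. Origin: centre of its underside, 10 mm above the work surface; axes as the board's. Hinge pin along x, 36 mm above the origin, on posts at x = +-40 mm to 44 mm high. Black rests at y = +-22 mm, 50 mm long in x, up to 46 mm high. Its crate is the one straight behind it, about 165 mm along +x.
- tag_3 (a joint): Flip tag on stand_3, rad: 0 = leans to -y (right), 35 degrees above level, RED face up; 1.92 = leans to +y (left), 35 degrees above level, GREEN face up; 0.96 = upright. Plate 64 mm along the hinge, 50 mm from hinge to free edge, 5 mm thick, black rounded lip 8 mm thick on the free edge; at rest the lip is 41 mm to one side of the hinge pin and 29 mm above it.
- crate_1: One of three blue open crates, fixed, 198 (x) x 74 (y) x 30 mm high, walls and floor 4 mm; it holds one row of tins along its x and is full with three. Origin: centre of its underside, on the work surface; x axis away from the robot. The crates stand behind the stands in any order.
- crate_2: One of three blue open crates, fixed, 198 (x) x 74 (y) x 30 mm high, walls and floor 4 mm; it holds one row of tins along its x and is full with three. Origin: centre of its underside, on the work surface; x axis away from the robot. The crates stand behind the stands in any order.
- crate_3: One of three blue open crates, fixed, 198 (x) x 74 (y) x 30 mm high, walls and floor 4 mm; it holds one row of tins along its x and is full with three. Origin: centre of its underside, on the work surface; x axis away from the robot. The crates stand behind the stands in any order.
- tin_1: Round blue-banded tin, 60 mm across and 40 mm high, about 150 g, standing loose in one of the crates. Origin: centre of its underside. To be left alone.
- tin_2: Round blue-banded tin, 60 mm across and 40 mm high, about 150 g, standing loose in one of the crates. Origin: centre of its underside. To be left alone.
- tin_3: Round blue-banded tin, 60 mm across and 40 mm high, about 150 g, standing loose in one of the crates. Origin: centre of its underside. To be left alone.
- tin_4: Round blue-banded tin, 60 mm across and 40 mm high, about 150 g, standing loose in one of the crates. Origin: centre of its underside. To be left alone.
- tin_5: Round blue-banded tin, 60 mm across and 40 mm high, about 150 g, standing loose in one of the crates. Origin: centre of its underside. To be left alone.
- tin_6: Round blue-banded tin, 60 mm across and 40 mm high, about 150 g, standing loose in one of the crates. Origin: centre of its underside. To be left alone.
- tin_7: Round blue-banded tin, 60 mm across and 40 mm high, about 150 g, standing loose in one of the crates. Origin: centre of its underside. To be left alone.
- tin_8: Round blue-banded tin, 60 mm across and 40 mm high, about 150 g, standing loose in one of the crates. Origin: centre of its underside. To be left alone.
- spray_bottle: White bottle, 56 mm across, 120 mm high, loose, standing to the right of the board. Origin: centre of its underside. To be left alone.
- check_weight: Brass check weight, 40 mm across, 55 mm high, loose, to the left of the board. Origin: centre of its underside. To be left alone.
- spatula: Spatula 200 mm long, lying loose to the right of the crates. Origin: under its middle. To be left alone.
- clamp_knob: Black clamp knob, 44 mm across, 32 mm high, loose, to the left of the crates. Origin: centre of its underside. To be left alone.
Things that resemble listed ones, but are neither listed nor needed, are in the scene too. What is shaped like the crate_1 but orange is not meant.

How it is judged:
At the end, for the whole second after the job is handed in: The tag in front of each crate holding three tins lies on its green-up side and the tag in front of the crate holding fewer lies on its red-up side, each within 0.15 rad of its rest and still; no tin or other loose thing is more than 15 mm from where it started (((horizontal distance between stand_1 and crate_3 below 0.192 m and value of joint tag_1 below 0.15 rad) or ((horizontal distance between stand_1 and crate_1 below 0.192 m or horizontal distance between stand_1 and crate_2 below 0.192 m) and value of joint tag_1 above 1.77 rad)) and velocity of joint tag_1 between -0.1 and 0.1 rad/s and ((horizontal distance between stand_2 and crate_3 below 0.192 m and value of joint tag_2 below 0.15 rad) or ((horizontal distance between stand_2 and crate_1 below 0.192 m or horizontal distance between stand_2 and crate_2 below 0.192 m) and value of joint tag_2 above 1.77 rad)) and velocity of joint tag_2 between -0.1 and 0.1 rad/s and ((horizontal distance between stand_3 and crate_3 below 0.192 m and value of joint tag_3 below 0.15 rad) or ((horizontal distance between stand_3 and crate_1 below 0.192 m or horizontal distance between stand_3 and crate_2 below 0.192 m) and value of joint tag_3 above 1.77 rad)) and velocity of joint tag_3 between -0.1 and 0.1 rad/s and distance of each of tin_1, tin_2, tin_3, tin_4, tin_5, tin_6, tin_7, tin_8, spray_bottle, check_weight, spatula, clamp_knob from where it was at the start of the episode below 0.015 m); the robot touches nothing.
It fails at once if a tin in a crate or any other loose thing on the table is lifted, carried or pushed more than 15 mm from its place (distance of any of tin_1, tin_2, tin_3, tin_4, tin_5, tin_6, tin_7, tin_8, spray_bottle, check_weight, spatula, clamp_knob from where it was at the start of the episode above 0.015 m).
It also fails if it takes over 51 s, if anything falls off the work surface, if the arm or the gripper's body presses on something with over 40 N, if the wrist force passes 120 N, or if a joint passes its speed limit or range.

## Working session

There is one attempt and no reset: what is moved stays moved. The work goes in short steps, Python scripts to look and compute and a tool call to move; the robot and the scene stay as the last step left them, time stands still between calls to the robot, and variables do not carry over. Pictures are saved under pics/ and viewed, and the job is handed in when it is done.

Besides the shell and the picture viewer there is one more tool, called by a JSON object that holds its "method" and its "body", one argument or row to a line. jog_arm: Moves the arm, as the interface text tells. Its arguments: {"type":"object","properties":{"moves":{"type":"array","items":{"type":"object","properties":{"jaw":{"type":"number"},"dx":{"type":"number"},"dy":{"type":"number"},"dz":{"type":"number"},"roll":{"type":"number"}}}}},"required":["moves"]}

```bash
mkdir -p pics; ls
python3 - <<'E'
from cell import r
import cv2
print(r.hold_point_z, r.sense())
for n in("scene","side","wrist"):
    f=r.grab_frame(n); cv2.imwrite(f"pics/{n}0.png",f["color"][:,:,::-1]); print(n,f["fx"],f["cx"],f["cy"],f["k1"],f["cam_to_world"].round(3).tolist())
E
```

```text
pics
0.1804 {'clock': 0.0, 'joint_pos': array([-6.66142500e-02,  3.00495292e-01,  1.52156259e+00,  3.43964532e-05,
        1.32069422e+00, -6.66016004e-02]), 'dq': array([ 0.00084786,  0.00039647,  0.00095177, -0.00029283,  0.00080269,
        0.00172494]), 'joint_torque': array([-1.53750298e-03, -5.31805658e+01, -3.52735734e+01,  7.07558286e-02,
        2.43994006e-02, -4.79655944e-05]), 'position': array([ 5.49976380e-01, -6.80925150e-06,  4.04080749e-01]), 'eef_rot': array([ 1.20875035,  1.21012114, -1.21001322]), 'wrist_force': array([-2.68036820e-04,  3.28006506e-01, -1.47441900e-01]), 'ft_torque': array([-0.02023854, -0.06565598,  0.01478118]), 'opening': 0.09393366647923587}
scene 508.01957503394635 274.01875041406777 218.07669770867517 -0.012469974668433902 [[-0.306, 0.496, -0.813, 1.574], [0.952, 0.155, -0.264, 0.302], [-0.005, -0.855, -0.519, 0.709], [0.0, 0.0, 0.0, 1.0]]
side 422.25681895524787 277.58691279529444 215.63038123851243 -0.027191152346331262 [[0.709, -0.353, 0.611, -0.119], [-0.705, -0.378, 0.6, -0.667], [0.019, -0.856, -0.517, 0.652], [0.0, 0.0, 0.0, 1.0]]
wrist 337.121823199799 275.52870726455694 210.4306639349775 -0.041495363500067134 [[1.0, -0.0, -0.001, 0.551], [-0.0, -0.963, -0.27, 0.079], [-0.001, 0.27, -0.963, 0.385], [0.0, 0.0, 0.0, 1.0]]
```

View pics/scene0.png

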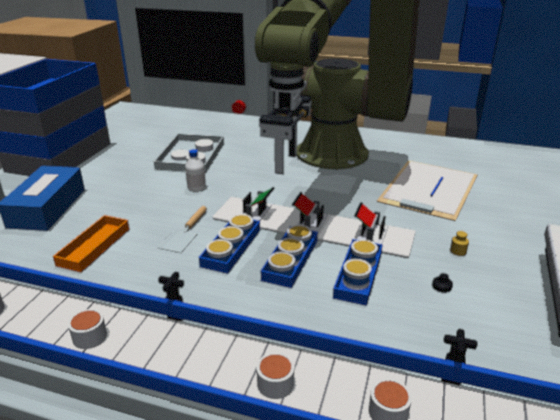

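View pics/side0.png

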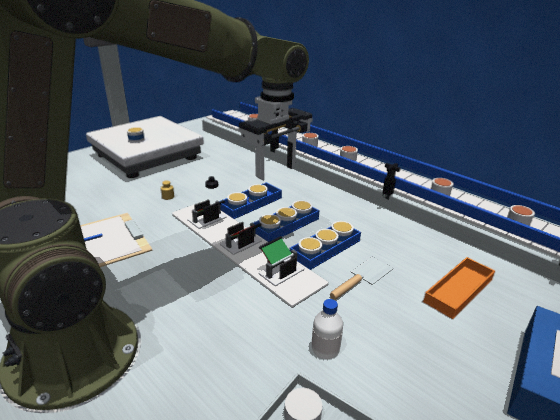

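View pics/wrist0.png

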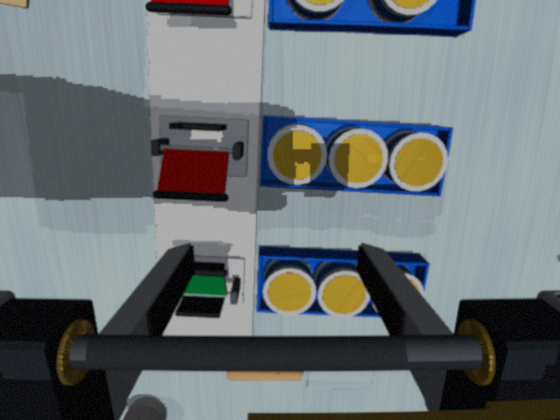

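The wrist view (image up is +y) shows the left tag red with a 2-tin crate, the middle tag red at (192,172) with a 3-tin crate, and the right tag green at (205,287) with a 3-tin crate. The scene and side views also show three, three and two tins. I'll zoom in on the tags and measure.

```bash
cat > h.py <<'E'
import numpy as np,cv2
def ray(f,u,v):
    K=np.array([[f["fx"],0,f["cx"]],[0,f["fy"],f["cy"]],[0,0,1]])
    p=cv2.undistortPoints(np.array([[[u,v]]],float),K,np.array([f["k1"],0,0,0.]))[0,0]
    T=np.array(f["cam_to_world"]); return T[:3,3],T[:3,:3]@np.array([p[0],p[1],1])
def onz(f,u,v,z):
    o,d=ray(f,u,v); return o+d*(z-o[2])/d[2]
def tri(a,pa,b,pb):
    o1,d1=ray(a,*pa);o2,d2=ray(b,*pb)
    s,t=np.linalg.lstsq(np.c_[d1,-d2],o2-o1,rcond=None)[0]
    p,q=o1+s*d1,o2+t*d2; return (p+q)/2,np.linalg.norm(p-q)
E
python3 - <<'E'
from cell import r
from h import *
F={n:r.grab_frame(n) for n in("scene","side","wrist")}
import pickle;pickle.dump(F,open("F.pkl","wb"))
w=F["wrist"]["color"][:,:,::-1]
cv2.imwrite("pics/w1.png",cv2.resize(w[60:350,140:280],None,fx=2,fy=2,interpolation=cv2.INTER_CUBIC))
s=F["side"]["color"][:,:,::-1]
cv2.imwrite("pics/s1.png",cv2.resize(s[170:310,160:370],None,fx=3.8,fy=3.8,interpolation=cv2.INTER_CUBIC))
s=F["scene"]["color"][:,:,::-1]
cv2.imwrite("pics/c1.png",cv2.resize(s[170:300,190:420],None,fx=3.4,fy=3.4,interpolation=cv2.INTER_CUBIC))
# colour blobs in scene and side and wrist
for n in F:
    hsv=cv2.cvtColor(F[n]["color"],cv2.COLOR_RGB2HSV)
    for nm,m in(("red",cv2.inRange(hsv,(0,180,60),(6,255,255))|cv2.inRange(hsv,(174,180,60),(180,255,255))),("green",cv2.inRange(hsv,(50,150,40),(80,255,255)))):
        k,_,st,c=cv2.connectedComponentsWithStats(m)
        for i in range(1,k):
            if st[i,4]>60: print(n,nm,st[i],c[i].round(1))
f=F["wrist"]
for nm,uv,z in(("mid red hinge edge L",(165,150),.046),("mid lip L",(156,195),.075),("mid lip R",(227,197),.075),("crate mid L near",(263,118),.03),("crate mid far corner",(440,195),.03)): print(nm,onz(f,*uv,z).round(4))
E
```

```text
scene red [232 100  13  13 119] [238.4 106.4]
scene red [295 195  19  20 214] [304.  204.2]
scene red [357 205  18  21 215] [365.3 215.3]
side green [262 239  29  25 281] [276.3 250.6]
wrist red [151   0  77   6 308] [193.8   1.6]
wrist red [ 158  149   70   45 2677] [193.1 171. ]
wrist green [184 275  42  20 675] [206.  284.5]
mid red hinge edge L [0.4404 0.0471 0.046 ]
mid lip L [0.4376 0.0077 0.075 ]
mid lip R [0.505  0.0056 0.075 ]
crate mid L near [0.5381 0.0776 0.03  ]
crate mid far corner [ 0.7301 -0.0028  0.03  ]
```

View pics/w1.png

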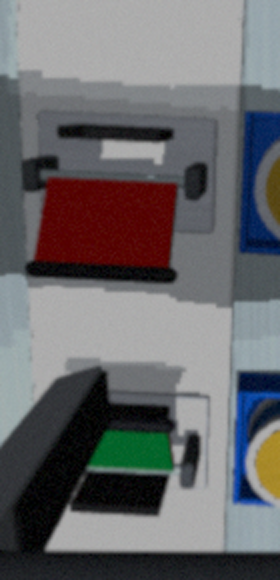

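View pics/s1.png

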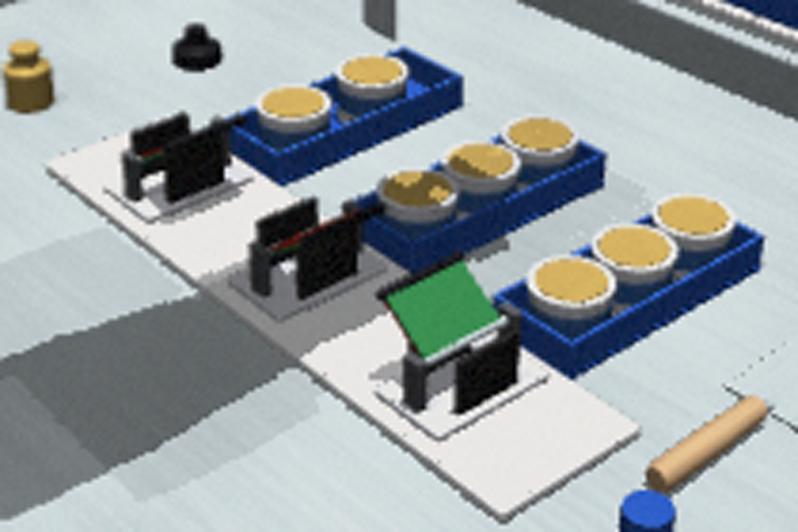

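View pics/c1.png

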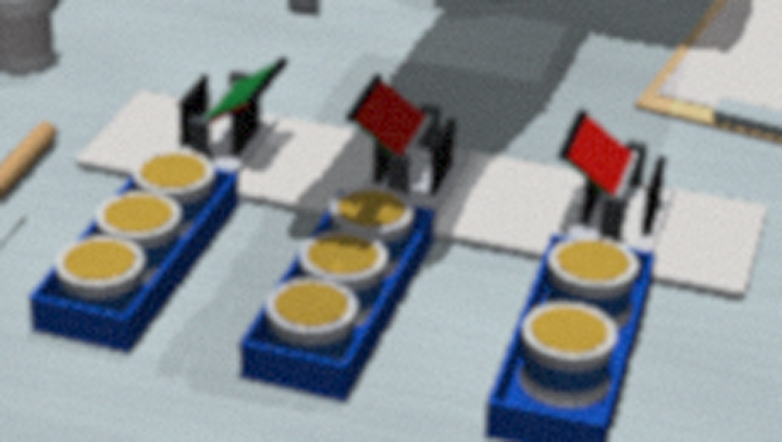

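All views agree that only the middle tag must go from red to green. I'll close the gripper and move beside the middle tag while checking the lip across two views.

Run:
```python
import pickle
from h import *
F=pickle.load(open("F.pkl","rb"))
w,c,s=F["wrist"],F["scene"],F["side"]
print(tri(w,(227,197),c,(293.5,204.7)),tri(w,(156,195),c,(301,193.5)))
# green tag lip ends: side crop (382,293),(465,258) /3.8 ; scene lip crop far/near (285,62),(~278,66)
print(tri(s,(160+465/3.8,170+258/3.8),c,(190+285/3.4,170+64/3.4)))
print(onz(s,160+382/3.8,170+293/3.8,.075),onz(s,160+465/3.8,170+258/3.8,.075))
```

```text
(array([0.50484861, 0.00630204, 0.07445235]), np.float64(0.0015392215470783146)) (array([0.43601858, 0.00733929, 0.07082517]), np.float64(0.0012440112860968501))
(array([ 0.48234306, -0.06976998,  0.0876855 ]), np.float64(0.03679370830379569))
[ 0.43262949 -0.07021228  0.075     ] [ 0.49755416 -0.07837522  0.075     ]
```

{"method": "jog_arm", "body": {
  "moves": [
    {"jaw": 1, "dx": -40, "dy": -10, "dz": 0, "roll": 0},
    {"jaw": 1, "dx": -79, "dy": -22, "dz": 0, "roll": 0},
    {"jaw": 1, "dx": -79, "dy": -22, "dz": -40, "roll": 0},
    {"jaw": 1, "dx": -79, "dy": -22, "dz": -60, "roll": 0},
    {"jaw": 1, "dx": -79, "dy": -22, "dz": -60, "roll": 0},
    {"jaw": 1, "dx": -79, "dy": -22, "dz": -60, "roll": 0},
    {"jaw": 1, "dx": -79, "dy": -22, "dz": -60, "roll": 0},
    {"jaw": 1, "dx": -79, "dy": -22, "dz": -60, "roll": 0}
  ]
}}

```text
clock: 0.97
position: [0.4715, -0.0219, 0.3458]
eef_rot: [1.21, 1.208, -1.208]
wrist_force: [0.1, -0.6, 0.1]
opening: 0.0439
```

The lip triangulates to z≈0.074, as expected (0.075), and the green tag's lip fits its rest pose.

{"method": "jog_arm", "body": {
  "moves": [
    {"jaw": 1},
    {"jaw": 1},
    {"jaw": 1},
    {"jaw": 1},
    {"jaw": 1},
    {"jaw": 1},
    {"jaw": 1},
    {"jaw": 1}
  ]
}}

```text
invalid input
```

{"method": "jog_arm", "body": {
  "moves": [
    {"jaw": 1, "dz": -40},
    {"jaw": 1, "dz": -70},
    {"jaw": 1, "dz": -83},
    {"jaw": 1, "dz": -83},
    {"jaw": 1, "dz": -83}
  ]
}}

```text
invalid input
```

Run:
```python
from cell import r
import cv2
for n,c in(("side",(140,300,140,350)),("scene",(100,260,190,400))):
    f=r.grab_frame(n)["color"][:,:,::-1][c[0]:c[1],c[2]:c[3]]
    cv2.imwrite(f"pics/{n}2.png",cv2.resize(f,None,fx=3.5,fy=3.5,interpolation=cv2.INTER_CUBIC))
print(r.sense()["position"],r.sense()["opening"])
```

```text
[ 0.47132203 -0.02193197  0.34549471] 0.03600076446618718
```

View pics/side2.png

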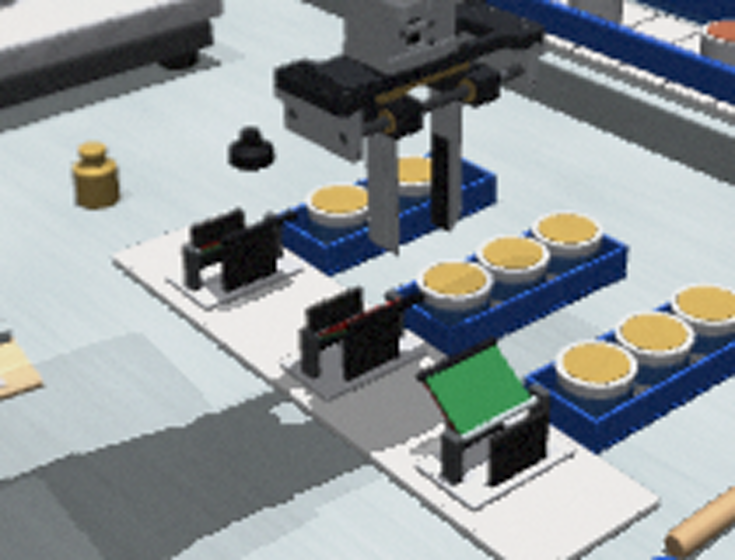

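View pics/scene2.png

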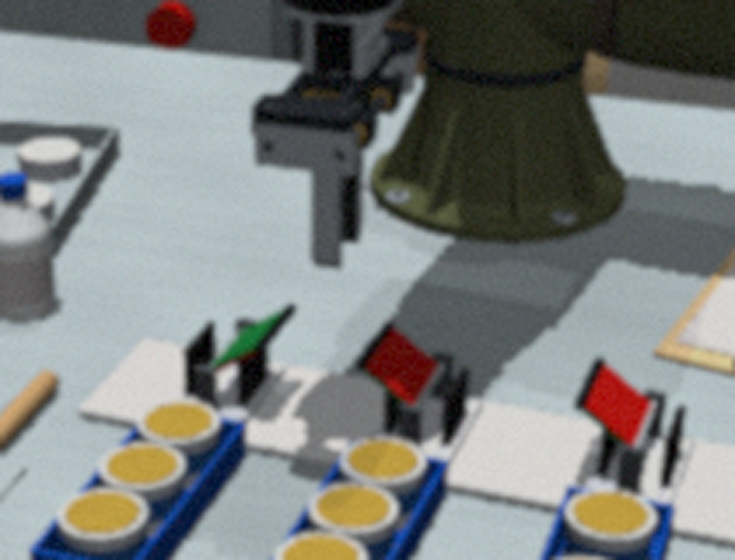

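Those calls were refused because rows need every key; the arm stays up with the fingers still closing, and nothing was disturbed. I'll resend with full rows.

{"method": "jog_arm", "body": {
  "moves": [
    {"jaw": 1, "dx": 0, "dy": 0, "dz": 0, "roll": 0},
    {"jaw": 1, "dx": 0, "dy": 0, "dz": 0, "roll": 0},
    {"jaw": 1, "dx": 0, "dy": 0, "dz": 0, "roll": 0},
    {"jaw": 1, "dx": 0, "dy": 0, "dz": 0, "roll": 0},
    {"jaw": 1, "dx": 0, "dy": 0, "dz": 0, "roll": 0},
    {"jaw": 1, "dx": 0, "dy": 0, "dz": 0, "roll": 0},
    {"jaw": 1, "dx": 0, "dy": 0, "dz": 0, "roll": 0},
    {"jaw": 1, "dx": 0, "dy": 0, "dz": 0, "roll": 0}
  ]
}}

```text
clock: 1.73
position: [0.471, -0.022, 0.3447]
eef_rot: [1.209, 1.209, -1.209]
wrist_force: [-0.0, -0.0, 1.0]
opening: 0.0005
```

{"method": "jog_arm", "body": {
  "moves": [
    {"jaw": 1, "dx": 0, "dy": 0, "dz": -30, "roll": 0},
    {"jaw": 1, "dx": 0, "dy": 0, "dz": -60, "roll": 0},
    {"jaw": 1, "dx": 0, "dy": 0, "dz": -83, "roll": 0},
    {"jaw": 1, "dx": 0, "dy": 0, "dz": -83, "roll": 0},
    {"jaw": 1, "dx": 0, "dy": 0, "dz": -83, "roll": 0}
  ]
}}

```text
clock: 2.15
position: [0.4711, -0.022, 0.2615]
eef_rot: [1.209, 1.211, -1.21]
wrist_force: [0.4, 0.5, 1.4]
opening: 0.0003
```

Run:
```python
from cell import r
import cv2
for n,c in(("side",(140,300,140,350)),("scene",(100,260,190,400))):
    f=r.grab_frame(n)["color"][:,:,::-1][c[0]:c[1],c[2]:c[3]]
    cv2.imwrite(f"pics/{n}3.png",cv2.resize(f,None,fx=3.5,fy=3.5,interpolation=cv2.INTER_CUBIC))
s=r.sense();print(s["position"],s["opening"])
```

```text
[ 0.47144028 -0.02206747  0.26313882] 0.0002189434785137202
```

View pics/scene3.png

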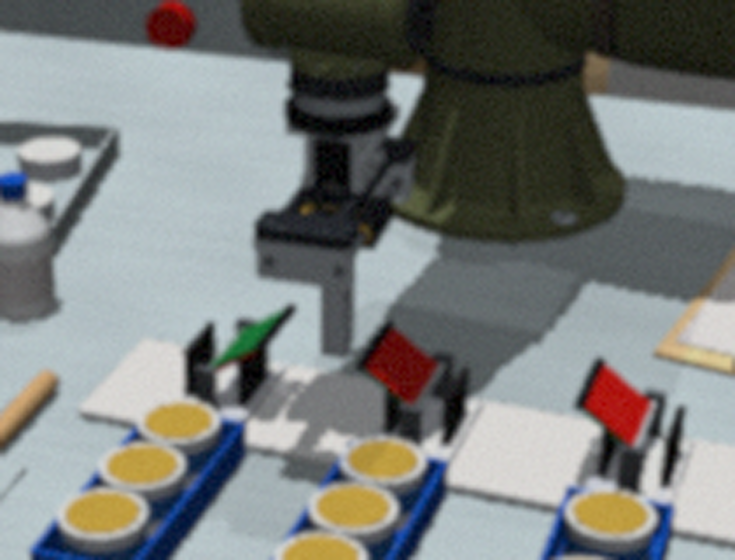

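The closed fingertip stands just right of the middle tag's lip (scene crop: tip at (337,352), lip at (380,345)), with its tip below the lip. I'll sweep up and over.

{"method": "jog_arm", "body": {
  "moves": [
    {"jaw": 1, "dx": 0, "dy": 8, "dz": 0, "roll": 0},
    {"jaw": 1, "dx": 0, "dy": 14, "dz": 0, "roll": 0},
    {"jaw": 1, "dx": 0, "dy": 18, "dz": 3, "roll": 0},
    {"jaw": 1, "dx": 0, "dy": 23, "dz": 8, "roll": 0},
    {"jaw": 1, "dx": 0, "dy": 28, "dz": 12, "roll": 0},
    {"jaw": 1, "dx": 0, "dy": 33, "dz": 15, "roll": 0},
    {"jaw": 1, "dx": 0, "dy": 38, "dz": 17, "roll": 0},
    {"jaw": 1, "dx": 0, "dy": 43, "dz": 19, "roll": 0}
  ]
}}

```text
clock: 2.92
position: [0.4709, 0.0218, 0.2808]
eef_rot: [1.209, 1.21, -1.209]
wrist_force: [0.7, -0.3, 0.1]
opening: 0.0005
```

{"method": "jog_arm", "body": {
  "moves": [
    {"jaw": 1, "dx": 0, "dy": 5, "dz": 2, "roll": 0},
    {"jaw": 1, "dx": 0, "dy": 10, "dz": 3, "roll": 0},
    {"jaw": 1, "dx": 0, "dy": 15, "dz": 4, "roll": 0},
    {"jaw": 1, "dx": 0, "dy": 20, "dz": 4, "roll": 0},
    {"jaw": 1, "dx": 0, "dy": 25, "dz": 4, "roll": 0},
    {"jaw": 1, "dx": 0, "dy": 28, "dz": 4, "roll": 0},
    {"jaw": 1, "dx": 0, "dy": 28, "dz": 4, "roll": 0}
  ]
}}

```text
clock: 3.5
position: [0.471, 0.0495, 0.2845]
eef_rot: [1.209, 1.21, -1.209]
wrist_force: [-0.1, -0.3, -0.8]
opening: 0.0002
```

Run:
```python
from cell import r
import cv2
f=r.grab_frame("scene")["color"][:,:,::-1][100:260,190:400]
cv2.imwrite("pics/scene4.png",cv2.resize(f,None,fx=3.5,fy=3.5,interpolation=cv2.INTER_CUBIC))
```

```text
(no output)
```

View pics/scene4.png

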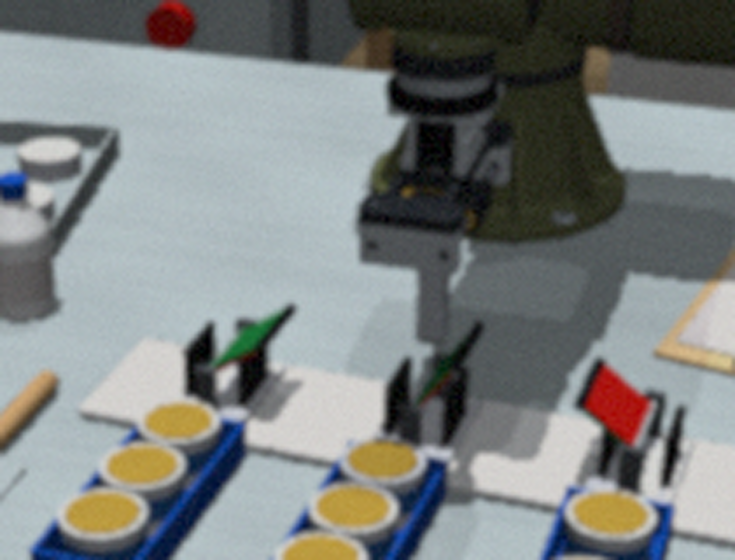

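The middle tag is past upright and green side up (lip at (478,328) in the crop), looking a bit steeper than the right one, so it may still be falling. I'll retreat upward and recheck.

{"method": "jog_arm", "body": {
  "moves": [
    {"jaw": 1, "dx": 0, "dy": -3, "dz": 30, "roll": 0},
    {"jaw": 1, "dx": 0, "dy": -3, "dz": 65, "roll": 0},
    {"jaw": 1, "dx": 0, "dy": -3, "dz": 100, "roll": 0},
    {"jaw": 1, "dx": 0, "dy": -3, "dz": 120, "roll": 0},
    {"jaw": 1, "dx": 0, "dy": -3, "dz": 120, "roll": 0},
    {"jaw": 1, "dx": 0, "dy": -3, "dz": 120, "roll": 0},
    {"jaw": 1, "dx": 0, "dy": -3, "dz": 120, "roll": 0},
    {"jaw": 1, "dx": 0, "dy": -3, "dz": 120, "roll": 0}
  ]
}}

```text
clock: 4.22
position: [0.4709, 0.0459, 0.4033]
eef_rot: [1.208, 1.211, -1.211]
wrist_force: [-0.7, 0.6, -0.0]
opening: 0.0005
```

Run:
```python
from cell import r
from h import *
import pickle
F={n:r.grab_frame(n) for n in("scene","side","wrist")};pickle.dump(F,open("F2.pkl","wb"))
cv2.imwrite("pics/w5.png",F["wrist"]["color"][:,:,::-1])
a=cv2.resize(F["scene"]["color"][160:260,190:420,::-1],(800,348),interpolation=cv2.INTER_CUBIC)
cv2.imwrite("pics/c5.png",a)
cv2.imwrite("pics/s5.png",cv2.resize(F["side"]["color"][170:310,160:370,::-1],None,fx=3.8,fy=3.8,interpolation=cv2.INTER_CUBIC))
print(r.sense()["wrist_force"],r.sense()["clock"])
for n in F:
    hsv=cv2.cvtColor(F[n]["color"],cv2.COLOR_RGB2HSV)
    m=cv2.inRange(hsv,(50,150,40),(80,255,255));k,_,st,c=cv2.connectedComponentsWithStats(m)
    for i in range(1,k):
        if st[i,4]>40: print(n,"green",st[i],c[i].round(1))
```

```text
[0.43454361 0.00939166 0.15374897] 4.3667
scene green [254 191  15  12  59] [261.1 196.4]
scene green [311 200  17  15  89] [318.6 207.3]
side green [222 213  27  21 238] [235.4 223.4]
side green [262 239  29  25 290] [275.8 250.9]
wrist green [ 245  161   67   35 2040] [277.5 177.7]
```

View pics/c5.png

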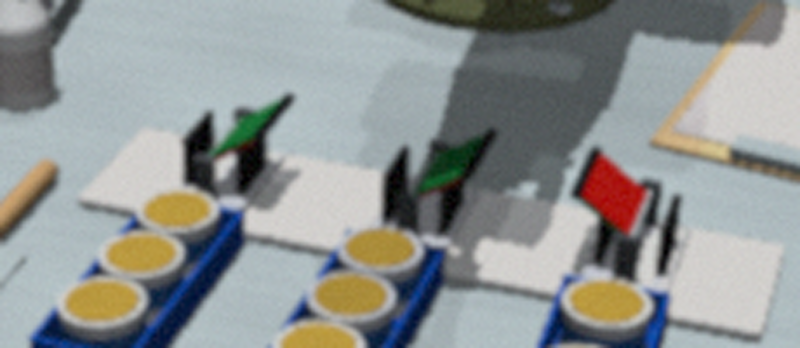

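View pics/s5.png

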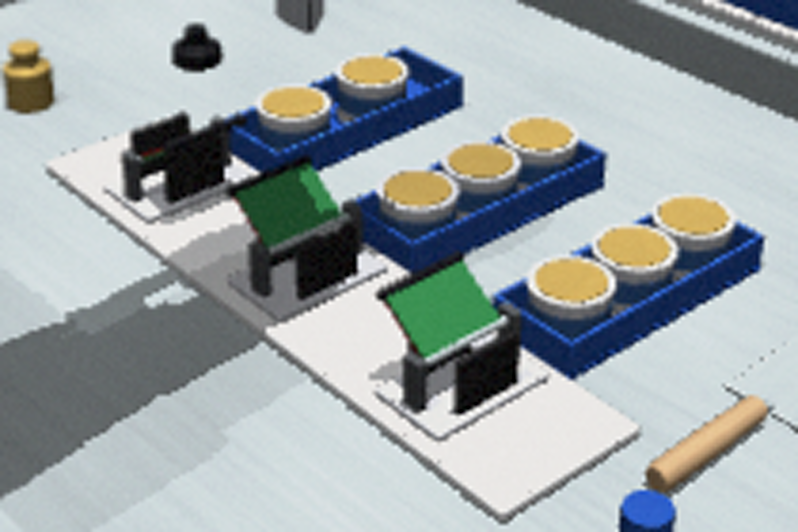

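View pics/w5.png

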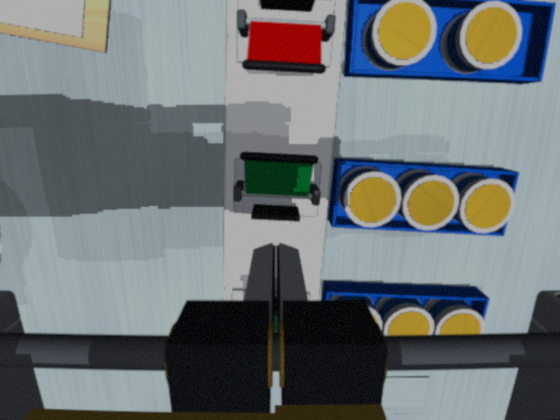

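The middle tag now lies green-up, matching the right tag. The left tag is still red and the tins are unmoved. One numeric check of the lip, then hand in.

Run:
```python
from cell import r
from h import *
import pickle
F=pickle.load(open("F2.pkl","rb"))
print("right lip end",tri(F["wrist"],(317,159),F["scene"],(190+492/3.48,160+133/3.48)))
print("left lip end w/ side",tri(F["wrist"],(242,156.5),F["side"],(160+234/3.8,170+190/3.8)))
print("lip on z=.075",onz(F["wrist"],279,158,.075), "left red lip",onz(F["wrist"],284,66,.075))
n=r.grab_frame("side")["color"].astype(int)
print("still:",np.abs(n-F["side"]["color"])[170:310,160:370].mean())
F0=pickle.load(open("F.pkl","rb")); d=cv2.absdiff(cv2.GaussianBlur(F0["side"]["color"],(5,5),0),cv2.GaussianBlur(n.astype(np.uint8),(5,5),0)).max(2)
print("changed px in bottle/spatula region",(d[255:370,300:400]>40).sum())
```

```text
right lip end (array([0.50461286, 0.09686719, 0.10891783]), np.float64(0.010494610083561118))
left lip end w/ side (array([0.44150696, 0.08910079, 0.07425711]), np.float64(0.0018088697970062597))
lip on z=.075 [0.47462671 0.08833579 0.075     ] left red lip [0.47874504 0.16698429 0.075     ]
still: 1.7278571428571428
changed px in bottle/spatula region 0
```

```bash
python3 -c "
from cell import r
r.job_done()"
```

```text
the job is handed in; nothing more can be done
```

I flipped one tag, the middle one, and handed the job in at about 4.5 s on the robot's clock. The other two were already correct: the right tag was green in front of a full crate, and the left tag was red in front of the crate with two tins.

I flipped the middle tag by sweeping the closed fingertip under its lip and over towards +y, then lifted clear. The forces I read were about 1 N.

- **Middle tag:** it lies green-up. Its lip measured y ≈ 0.089 m and z ≈ 0.074 m from the wrist and side views, and at full rest it should be at about 0.089 m and 0.075 m. Two side pictures taken moments apart showed no visible motion.
- **Loose things:** the tins look unmoved. The area around the bottle and spatula did not change between the first and last side pictures. I only looked at the rest by eye.
- **One check disagreed:** triangulating the other end of that lip with the scene camera gave z ≈ 0.109 m. Its two rays missed each other by 10 mm, so I took it as a mismatched point and did not use it.
- **Refused moves:** two move calls were rejected because rows were missing some values. The arm did not move on those.

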